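Put the filled tea tins away in the key-locked pop-up tin lift

ROBOT

A 7-joint arm with a two-finger parallel gripper is mounted at the origin on the work surface. World frame = base frame: x ahead of the robot, y to its left, z up, the work surface at z = 0. Lengths are in mm, angles in rad, forces in N, time in s.
With the tool pointing down it reaches from about 400 to 750 mm from the base axis. Payload 19.5 kg.
Tool frame: the origin (TCP) lies between the finger pads; the fingertips stand 8 mm ahead of it and the grasp point (between the pads) lies 11 mm behind it (env.finger_overhang is the distance from the TCP to the fingertips, in mm); z points along the fingers, y is the line along which they close (so a half turn about z gives the same grasp; the last joint's range is limited). The gripper opens to 85 mm and grips with 20 to 120 N. Pads are 22 mm wide; open, the fingers measure 114 mm over their backs; the gripper's body (76 mm by 85 mm) begins 54 mm behind the grasp point. The pads swing forward as they close: fully open they stand 13 mm farther back than shut.
Start: joints at [1.124, 0.707, -0.028, 1.485, 0.022, 0.951, -0.075], TCP at [226.446, -528.506, 239.268] pointing down, gripper open.
Joint ranges: [-2.71, 2.71], [-0.32, 2.16], [-1.57, 1.52], [0, 2.45], [-1.46, 4.6], [0, 2.02], [-2.83, 2.83]. Speed limits (rad/s): [1.89, 1.89, 2.57, 2.57, 3.01, 3.01, 3.01].

INTERFACE

Orientations are given as [roll, pitch, yaw] about the fixed x, y, z axes, in that order (R = Rz(yaw) Ry(pitch) Rx(roll)).
In Python, from rig import env, imaging gives the robot as it stands.
- The arm moves only by the tool apply_moves, never from a script. Its argument "deltas" is a list of rows, each an object of numbers: "x", "y", "z": the shift along the world's x, y, z in m; "spin": the turn about the world's z in rad; "fingers": the closure, from -1 (fully open) to 1 (shut), so that 0 is half open. A call has 1 to 20 rows; each row is the pose to reach, as a shift and turn from the pose commanded when the call began; what a row does not reach only later rows make up. A row lasts 1/10 s, in which the tool goes at most 50 mm and 8.59 degrees, less where a joint would pass 70% of its speed; a pose out of reach is approached as far as the arm can. A call with a gripper value outside its range is refused whole. The fingers move at their own pace and stop on an object; "force" is the grip in N (left out, the last holds). Time passes only in rows, so rows that repeat a pose let the fingers close. It gives the time, the measured TCP pose, the force, the opening and the grip force at its end, in the units of the state.
- env.read_state(): the state, without advancing time (a new reading comes with each control period).
- imaging.snapshot(name): name is "scene" or "top" or "wrist"; returns a dict with "image" (420x560x3 uint8, red, green, blue), "camera_matrix" (3x3 intrinsics, pixels), "k1" (the pictures are not rectified: a ray, as slopes to the right and down, at radius r is drawn at 1 + k1 r^2 times it, then the intrinsics apply), "xyz" and "rotation" of the camera in the world; the wrist camera has in their place "tool_from_camera" (4x4, takes a point from camera to tool coordinates, whose origin is the TCP and whose axes are the flange's). Camera axes: x right, y down, z forward; pixel columns grow to the right and rows downward; lengths in mm; the calibration is good to about 2 mm. A picture is of the moment at which its call begins: read the wrist's pose just before it. There is no depth.
- env.job_done(): hands the job in; it is judged then, once.
Trained networks look in a picture, given as the dict that the camera call returned (one of the last four; its "shot" number tells which), for a name from the list of things; names that differ only in an ending like _2 or _b are one class to them, and where a whole thing is asked for, a point or a joint stands for the part that bears it (a point fixed in the world has none). Each returns a list of dicts, best first, with "conf" (0 to 1); they miss things now and then, are a little off and sometimes report something else, mostly with a low value. They report only what shows in the picture. A call takes as long as a camera call. They do not tell look-alikes from the thing itself.
- imaging.find_in(picture, query): "position" ([row, column] in pixels, amid what is visible of it).
- imaging.masks_of(picture, query): "pixels" (420x560 bool, what is visible of it) and "position" ([row, column] in pixels, amid what is visible of it).
- imaging.pinpoint(picture, query): "position" ([row, column] in pixels: a listed point, or the origin of a listed thing).
The state is a dict: "t": time; "joint_positions": joint angles; "dq": joint speeds; "joint_torque": joint torques, N m; "position": TCP position; "tool_rot": TCP orientation; "wrist_force": force on the tool from outside, world axes, zero at the start; "torque": the same for the moment, N m; "opening": finger opening in mm; "grip_force": force on a finger pad.
Only numpy, scipy, OpenCV 4.12 (cv2) and the standard library are available. Lean on these libraries where they do the work, as an engineer would, in place of code of your own. Each camera call takes 0.05 s, during which the arm holds its last target. There are 200 camera calls.

TASK

The tea tins on the counter have been filled: release the empty tin lift with its key (take the key from the wooden rest, push it fully into the lock, turn it clockwise to its stop so that the lift springs up, turn it back home and draw it out), then stand every tin upright on the raised lift and press the lift down by its knob until the catch holds it down by itself with all the tins in it. Leave the key fully home in its wooden rest and the lock at home. Do not disturb the tea glasses, kettle, bowl, spoon and coasters.

Things in the scene. Friction and masses are not known exactly. Their poses are not given: they have to be found in the camera images.
- key: steel key, 80 mm long, 60 g, at the start upright in its wooden rest. Origin on its axis at the underside of its collar (20 mm across, 6 mm high), the shoulder that lies on the lock's face or the rest's top when fully home. z up along the shank. Above the collar a flat bow stands from z = 10 to 46 mm, 36 mm wide along x, 10 mm thick along y (pinch it across y).
- key_tip (a point): lower end of the key's round shank (7.6 mm), on its axis, 34 mm below the collar. The shank's last 12 mm carry the bit, 24 mm wide along the key's x, 5 mm thick along y, the same on both sides, so the key also fits turned by half a turn.
- rest (a point): middle of the slot's mouth on top of the key's rest, a dark wooden block 70 x 50 x 50 mm on an 80 x 60 mm foot, fixed, at the right; z up, the slot runs along x: 29 x 8.5 mm, with a 6 mm deep sloping mouth of 35 x 14.5 mm. The key's origin lies here when the key is home in its rest.
- box: the lift's fixed pale laminate box with steel trim, 96 mm deep (x), 390 mm long (y), 125 mm tall. Origin under the middle of its well (80 mm along x, 304 mm along y, open on top); the box reaches 160 mm to the left (+y) and 230 mm to the right (-y), where the lock is. x away from the robot, z up.
- lock (a point): middle of the keyhole, level with the steel face plate on the right-hand (-y) end of the box's top, 125 mm above the counter; z up. A slot along x: 27 x 7.5 mm, with a 6 mm deep sloping mouth of 33 x 13.5 mm. Fully home the key's origin lies here. Under the 14 mm thick plate the bit is free: the key turns only when fully home and comes out only when turned home.
- cylinder (a joint): angle of the lock cylinder, rad: 0 home (keyhole open), grows as the key is turned clockwise seen from above, stop at 1.3 (75 degrees). It stays where it is left and takes about 0.12 N m. The key has some 0.15 rad of play in it, so turn a little past, both ways. In the second half of the turn it draws back the catch.
- lift (a joint): height of the sprung lift, m: 0 held down by its catch (as at the start, within 1 mm), 0.057 fully up. Released, it springs up in half a second; it sinks up to 15 mm under the tins' weight. Pressed with 10 to 20 N (firmest in the last 20 mm, where the catch is pushed aside) it passes the catch at 0; bottom stop at -0.006; let go, it stays at 0.
- platform (a point): middle of the lift plate's top face, a flat steel plate with a rubber mat, 76 x 300 mm, long along y; z up, x away from the robot. 60 mm above the counter when down, 117 mm when fully up (8 mm below the box's rim). Down, the tins' tops are 3 mm below the rim. A 12 mm post stands in the middle of the plate.
- knob_top (a point): centre of the top of the lift's press knob, a flat black knob 28 mm across and 12 mm high on the post, 77 mm above the plate; press it straight down here
- place0 (a point): a ring marked on the lift plate, place 0 of four in a row along the lift (64 mm apart, 106 mm across the post), at the plate's top face: a good spot for one tin, any tin
- place1 (a point): a ring marked on the lift plate, place 1 of four in a row along the lift (64 mm apart, 106 mm across the post), at the plate's top face: a good spot for one tin, any tin
- place2 (a point): a ring marked on the lift plate, place 2 of four in a row along the lift (64 mm apart, 106 mm across the post), at the plate's top face: a good spot for one tin, any tin
- place3 (a point): a ring marked on the lift plate, place 3 of four in a row along the lift (64 mm apart, 106 mm across the post), at the plate's top face: a good spot for one tin, any tin
- tin0: a straight-sided round aluminium tin with a push-on lid, 52 mm in diameter and 62 mm tall, about 0.14 kg (0.11 to 0.17), standing upright somewhere on the counter on the robot's side of the lift; some of the four may be absent. Origin at the centre of its underside, z up. Grips well across its sides.
- tin1: a straight-sided round aluminium tin with a push-on lid, 52 mm in diameter and 62 mm tall, about 0.14 kg (0.11 to 0.17), standing upright somewhere on the counter on the robot's side of the lift; some of the four may be absent. Origin at the centre of its underside, z up. Grips well across its sides.
- tin2: a straight-sided round aluminium tin with a push-on lid, 52 mm in diameter and 62 mm tall, about 0.14 kg (0.11 to 0.17), standing upright somewhere on the counter on the robot's side of the lift; some of the four may be absent. Origin at the centre of its underside, z up. Grips well across its sides.
- tin3: a straight-sided round aluminium tin with a push-on lid, 52 mm in diameter and 62 mm tall, about 0.14 kg (0.11 to 0.17), standing upright somewhere on the counter on the robot's side of the lift; some of the four may be absent. Origin at the centre of its underside, z up. Grips well across its sides.
- glass0: an empty tulip-waisted tea glass, 51 mm in diameter and 85 mm tall, a bystander standing among the tins. Origin at the centre of its underside, z up.
- glass1: an empty tulip-waisted tea glass, 51 mm in diameter and 85 mm tall, a bystander standing on the oval chrome tray at the right. Origin at the centre of its underside, z up.
- glass2: an empty tulip-waisted tea glass, 51 mm in diameter and 85 mm tall, a bystander standing on the oval chrome tray at the right. Origin at the centre of its underside, z up.
- kettle: a small stainless kettle, 150 mm across, 146 mm tall, its handle folded down, standing left of the lift, a bystander. Origin at the centre of its underside.
- bowl: a white sugar bowl, 100 mm across, 45 mm tall, behind the lift, a bystander. Origin at the centre of its underside.
- coasters: a stack of three red plastic coasters, 90 mm across, 19 mm high, at the right, a bystander. Origin at the centre of its underside.
- spoon: a steel spoon, 140 mm long, lying behind the lift, a bystander
Things that resemble listed ones, but are neither listed nor needed, are in the scene too. Leave any red look-alike of the tin0 alone. What is shaped like the tin3 but orange is not meant.

How it is judged (in metres and radians):
On the way, in this order (a step that is already met when the one before it is completed fails the run):
1. the key is fully home in the lock, not yet turned (horizontal distance between key and lock below 0.006 m and z of key in the frame of lock below 0.004 m and angle between key's own z axis and vertical below 0.15 rad and value of joint cylinder below 0.2 rad), for 0.1 s.
2. the key is turned to its stop in the lock and the lift has sprung up (horizontal distance between key and lock below 0.006 m and z of key in the frame of lock below 0.004 m and angle between key's own z axis and vertical below 0.15 rad and value of joint cylinder above 1.15 rad and value of joint lift above 0.045 m), for 0.1 s.
3. the key is turned back home in the lock (horizontal distance between key and lock below 0.006 m and z of key in the frame of lock below 0.004 m and angle between key's own z axis and vertical below 0.15 rad and value of joint cylinder below 0.15 rad), for 0.1 s.
4. the key is drawn out of the lock (distance between key and lock above 0.045 m and value of joint cylinder below 0.2 rad), for 0.1 s.
5. every tin stands upright on the raised lift (value of joint lift above 0.03 m and x of tin0 in the frame of platform between -0.018 and 0.018 m and y of tin0 in the frame of platform between -0.135 and 0.135 m and z of tin0 in the frame of platform between -0.005 and 0.006 m and angle between each of tin0, tin1, tin2, tin3's own z axis and vertical below 0.15 rad and x of tin1 in the frame of platform between -0.018 and 0.018 m and y of tin1 in the frame of platform between -0.135 and 0.135 m and z of tin1 in the frame of platform between -0.005 and 0.006 m and x of tin2 in the frame of platform between -0.018 and 0.018 m and y of tin2 in the frame of platform between -0.135 and 0.135 m and z of tin2 in the frame of platform between -0.005 and 0.006 m and x of tin3 in the frame of platform between -0.018 and 0.018 m and y of tin3 in the frame of platform between -0.135 and 0.135 m and z of tin3 in the frame of platform between -0.005 and 0.006 m), for 0.2 s.
At the end, for the whole second after the job is handed in: Lift held down by its catch (under 5 mm) with every tin upright on its plate (within 0.15 rad and 6 mm), lock at home (under 0.2 rad), key fully home in its rest (collar within 4 mm of the top, 6 mm of the slot's middle, 0.15 rad of upright), key at rest (value of joint lift below 0.005 m and value of joint cylinder below 0.2 rad and horizontal distance between key and rest below 0.006 m and z of key in the frame of rest below 0.004 m and angle between each of key, tin0, tin1, tin2, tin3's own z axis and vertical below 0.15 rad and linear speed of key below 0.02 m/s and x of tin0 in the frame of platform between -0.018 and 0.018 m and y of tin0 in the frame of platform between -0.135 and 0.135 m and z of tin0 in the frame of platform between -0.005 and 0.006 m and x of tin1 in the frame of platform between -0.018 and 0.018 m and y of tin1 in the frame of platform between -0.135 and 0.135 m and z of tin1 in the frame of platform between -0.005 and 0.006 m and x of tin2 in the frame of platform between -0.018 and 0.018 m and y of tin2 in the frame of platform between -0.135 and 0.135 m and z of tin2 in the frame of platform between -0.005 and 0.006 m and x of tin3 in the frame of platform between -0.018 and 0.018 m and y of tin3 in the frame of platform between -0.135 and 0.135 m and z of tin3 in the frame of platform between -0.005 and 0.006 m); the robot touches nothing.
It fails at once if a tea glass is moved more than 4 cm or tipped over (distance of any of glass0, glass1, glass2 from where it was at the start of the episode above 0.04 m or angle between any of glass0, glass1, glass2's own z axis and vertical above 0.5 rad).
It fails at once if the kettle is moved more than 4 cm or tipped over (distance of kettle from where it was at the start of the episode above 0.04 m or angle between kettle's own z axis and vertical above 0.5 rad).
It fails at once if the bowl, the spoon or the coasters are moved more than 4 cm or tipped over (distance of any of bowl, spoon, coasters from where it was at the start of the episode above 0.04 m or angle between any of bowl, coasters's own z axis and vertical above 0.5 rad).
Of tin0, tin1, tin2, tin3 only 2 to 4 are there at a start; the rules pass over those that are not, and their reading is None.
At some moment in a run one of tin0, tin1, tin2, tin3 may be knocked a few centimetres aside while the robot is not near it.
It also fails if it takes over 210 s, if anything falls off the work surface, if the arm or the gripper's body presses on something with over 40 N, if the wrist force passes 120 N, or if a joint passes its speed limit or range.

## Working session

There is one attempt and no reset: what is moved stays moved. The work goes in short steps, Python scripts to look and compute and a tool call to move; the robot and the scene stay as the last step left them, time stands still between calls to the robot, and variables do not carry over. Pictures are saved under pics/ and viewed, at most 14 in all, crops included, and the job is handed in when it is done.

Besides the shell and the picture viewer there is one more tool, called after "Request:" as name(argument=value, ...) on one line, values as JSON. apply_moves: Moves the arm, as the interface text tells. Its arguments: {"type":"object","properties":{"deltas":{"type":"array","items":{"type":"object","properties":{"x":{"type":"number"},"y":{"type":"number"},"z":{"type":"number"},"spin":{"type":"number"},"fingers":{"type":"number"}}}},"force":{"type":"number"}},"required":["deltas"]}

```bash
ls; mkdir -p pics
cat > h.py <<'E'
import numpy as np, cv2
from rig import env, imaging
from scipy.spatial.transform import Rotation as Ro
def cam(p):
    if "xyz" in p: return np.array(p["xyz"],float), cam_R(p["rotation"])
    s=p["st"]; R=cam_R(s["tool_rot"]); T=np.array(p["tool_from_camera"])
    return R@T[:3,3]+np.array(s["position"]), R@T[:3,:3]
def cam_R(r):
    r=np.array(r,float)
    return r if r.shape==(3,3) else Ro.from_euler("xyz",r).as_matrix()
def snap(n):
    s=env.read_state(); p=imaging.snapshot(n); p["st"]=s; return p
def ray(p,rc):
    K=np.array(p["camera_matrix"]); k=p["k1"]
    m=np.array([(rc[1]-K[0,2])/K[0,0],(rc[0]-K[1,2])/K[1,1]]); u=m.copy()
    for _ in range(30): u=m/(1+k*(u@u))
    o,R=cam(p); return o,R@np.array([u[0],u[1],1.])
def at_z(p,rc,z):
    o,d=ray(p,rc); return o+d*(z-o[2])/d[2]
def proj(p,X):
    o,R=cam(p); c=R.T@(np.array(X,float)-o); u=c[:2]/c[2]; u=u*(1+p["k1"]*(u@u)); K=np.array(p["camera_matrix"])
    return np.array([K[1,1]*u[1]+K[1,2],K[0,0]*u[0]+K[0,2]])
def tri(ps):
    A=np.zeros((3,3));b=np.zeros(3)
    for p,rc in ps:
        o,d=ray(p,rc); d=d/np.linalg.norm(d); M=np.eye(3)-np.outer(d,d); A+=M;b+=M@o
    return np.linalg.solve(A,b)
def save(p,n): cv2.imwrite("pics/"+n,p["image"][:,:,::-1])
E
cat > a.py <<'E'
from h import *
np.set_printoptions(precision=1,suppress=True)
S=snap("scene");T=snap("top");W=snap("wrist")
for p,n in((S,"s"),(T,"t"),(W,"w")): save(p,n+"1.png")
print(S["xyz"],T["xyz"],T["rotation"],W["tool_from_camera"],env.read_state()["tool_rot"],env.finger_overhang)
Z=dict(key=None,rest=50,lock=125,box=0,knob_top=137,platform=60,place0=60,place1=60,place2=60,place3=60,tin0=0,glass0=0,kettle=0,bowl=0,coasters=0)
for q in Z:
    for n,p in(("T",T),("S",S),("W",W)):
        for d in imaging.pinpoint(p,q)[:7 if q in("tin0","glass0") else 2]:
            if d["conf"]>.2: print(q,n,round(d["conf"],2),np.array(d["position"]),at_z(p,d["position"],Z[q] if Z[q] is not None else 50))
E
python3 a.py
```

```text
pics
[1465.8  213.5 1011.9] [ 406.9   -8.1 1739. ] [-3.  -0.  -1.6] [[  -0.    -1.    -0.3   78.6]
 [   1.     0.    -0.     0.6]
 [   0.    -0.3    1.  -134.6]
 [   0.     0.     0.     1. ]] [-3.1  0.   0.4] 8.0
key S 0.55 [178.5 206.2] [ 414.4 -329.4   50. ]
rest T 0.7 [264.8 355.8] [ 409.3 -320.8   50. ]
rest S 0.92 [180.2 210.8] [ 418.  -312.6   50. ]
lock T 0.96 [195.  322.3] [ 648.9 -196.7  125. ]
lock S 0.67 [186.  210.5] [ 523.6 -262.7  125. ]
lock S 0.64 [221.9 209.8] [ 657.4 -210.4  125. ]
box T 0.97 [195.8 269.6] [665.6 -16.6   0. ]
box S 0.89 [268.2 283.3] [653.3 -12.7   0. ]
knob_top T 0.7 [196.8 268.6] [641.8 -12.5 137. ]
knob_top S 0.91 [232.6 282.9] [652.8 -14.6 137. ]
platform T 0.72 [196.7 270.1] [653.5 -18.   60. ]
platform T 0.66 [208.6 141.2] [613.8 444.1  60. ]
platform S 0.85 [257.3 283.5] [666.2  -8.8  60. ]
place0 T 0.92 [196. 234.] [656.8 110.4  60. ]
place0 T 0.64 [194.5 282.4] [661.1 -61.9  60. ]
place0 S 0.93 [243.4 239.8] [ 651.6 -133.9   60. ]
place0 S 0.69 [260.  301.5] [662.2  38.3  60. ]
place1 T 0.92 [196. 234.] [656.8 110.4  60. ]
place1 T 0.64 [1
[... 889 characters left out ...]
in0 S 0.59 [225.2 439.6] [367.7 386.5   0. ]
glass0 T 0.72 [213.7 402. ] [ 596.3 -508.8    0. ]
glass0 T 0.67 [252.3 232.2] [458.7 121.    0. ]
glass0 T 0.47 [203.4 374.7] [ 635.4 -406.5    0. ]
glass0 S 0.91 [215.  126.6] [ 586.2 -522.8    0. ]
glass0 S 0.88 [228.8 343.1] [461.8 114.3   0. ]
glass0 S 0.69 [244.4 240.4] [ 603.4 -152.8    0. ]
glass0 S 0.56 [232.9 150.1] [ 634.1 -419.5   -0. ]
kettle T 0.85 [205.7 141.5] [632.1 459.3   0. ]
bowl T 0.92 [162.5 312.5] [ 790.3 -177.3    0. ]
bowl S 0.57 [294.4 209.8] [ 789.9 -170.1    0. ]
coasters T 0.84 [278.5 398.9] [ 356.8 -489.7    0. ]
coasters S 0.91 [173.3 167.7] [ 370.1 -490.6    0. ]
coasters W 0.76 [ 26.4 292.6] [ 367.7 -482.5    0. ]
```

```bash
cd pics; python3 -c "
import cv2
a=cv2.imread('s1.png');b=cv2.imread('t1.png')
cv2.imwrite('sc.png',cv2.resize(a[130:330,90:490],(800,400),interpolation=cv2.INTER_CUBIC))
cv2.imwrite('tc.png',cv2.resize(b[140:310,110:440],(800,412),interpolation=cv2.INTER_CUBIC))"
```

```text
(no output)
```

View pics/sc.png

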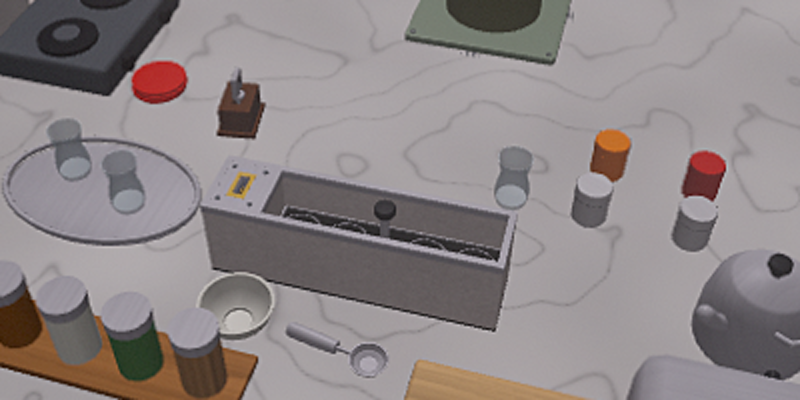

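View pics/tc.png

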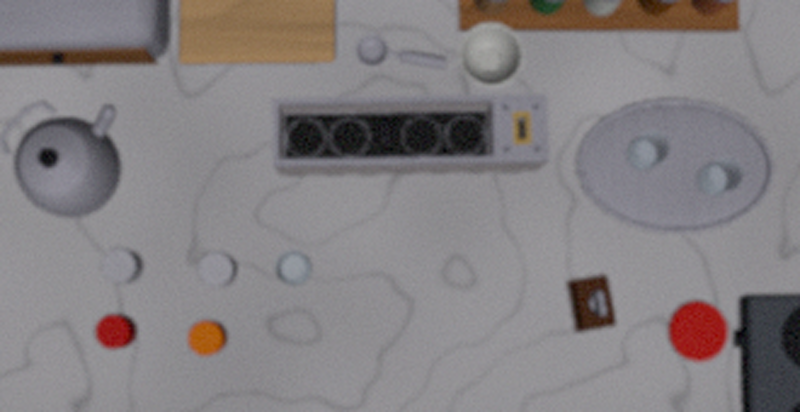

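The top crop shows two silver tins at (122,265) and (216,268), with red and orange decoys below them. The glass is beside the tins, the rest with the key is at (592,303), and the lock is at (522,128). Next is a closer look at the rest.

Request:
apply_moves(deltas=[{"x":0.187,"y":0.21,"z":-0.03,"spin":-0.2},{"x":0.187,"y":0.21,"z":-0.03,"spin":-0.2},{"x":0.187,"y":0.21,"z":-0.03,"spin":-0.2},{"x":0.187,"y":0.21,"z":-0.03,"spin":-0.2},{"x":0.187,"y":0.21,"z":-0.03,"spin":-0.2},{"x":0.187,"y":0.21,"z":-0.03,"spin":-0.2},{"x":0.187,"y":0.21,"z":-0.03,"spin":-0.2},{"x":0.187,"y":0.21,"z":-0.03,"spin":-0.2},{"x":0.187,"y":0.21,"z":-0.03,"spin":-0.2},{"x":0.187,"y":0.21,"z":-0.03,"spin":-0.2}])

```text
schema error: expected keys x, y, z, spin, fingers
```

```bash
cat > b.py <<'E'
from h import *
import sys
np.set_printoptions(precision=2,suppress=True)
W=snap("wrist"); save(W,sys.argv[1])
s=W["st"]; print(s["t"],np.array(s["position"]),np.array(s["tool_rot"]),np.array(s["wrist_force"]),s["opening"])
for a in sys.argv[2:]:
    q,z=a.split(":")
    for d in imaging.pinpoint(W,q)[:3]:
        print(q,round(d["conf"],2),np.array(d["position"]),at_z(W,d["position"],float(z)))
E
python3 b.py w2.png rest:50 key:50 key_tip:16
```

```text
2.4 [ 226.46 -528.5   239.27] [-3.14 -0.    0.4 ] [-0.11 -0.23 -0.89] 85.42480394505296
```

View pics/w2.png

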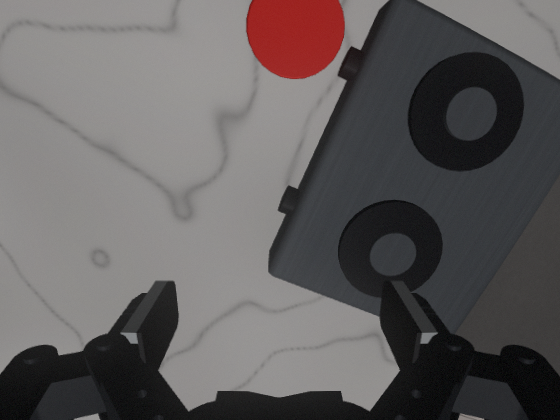

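The gripper has not moved: the call was refused because every key is needed. The picture shows only the coasters (297,30) and the hob.

Request:
apply_moves(deltas=[{"x":0.187,"y":0.21,"z":-0.03,"spin":-0.2,"fingers":-1},{"x":0.187,"y":0.21,"z":-0.03,"spin":-0.2,"fingers":-1},{"x":0.187,"y":0.21,"z":-0.03,"spin":-0.2,"fingers":-1},{"x":0.187,"y":0.21,"z":-0.03,"spin":-0.2,"fingers":-1},{"x":0.187,"y":0.21,"z":-0.03,"spin":-0.2,"fingers":-1},{"x":0.187,"y":0.21,"z":-0.03,"spin":-0.2,"fingers":-1},{"x":0.187,"y":0.21,"z":-0.03,"spin":-0.2,"fingers":-1},{"x":0.187,"y":0.21,"z":-0.03,"spin":-0.2,"fingers":-1},{"x":0.187,"y":0.21,"z":-0.03,"spin":-0.2,"fingers":-1},{"x":0.187,"y":0.21,"z":-0.03,"spin":-0.2,"fingers":-1}])

```text
t: 3.6
position: [412.8, -319.4, 209.4]
tool_rot: [3.141, 0.0, 0.203]
wrist_force: [-0.1, -0.6, 0.3]
opening: 85.3
grip_force: 0.0
```

```bash
python3 b.py w3.png rest:50 key:50 key_tip:16
```

```text
3.6 [ 412.77 -319.44  209.39] [3.14 0.   0.2 ] [-0.08 -0.61  0.31] 85.25983367803181
rest 0.58 [200.7 281.5] [ 410.38 -322.95   50.  ]
key 0.88 [201.8 283.3] [ 409.73 -324.67   50.  ]
key_tip 0.88 [192.8 282.9] [ 409.07 -324.85   16.  ]
```

View pics/w3.png

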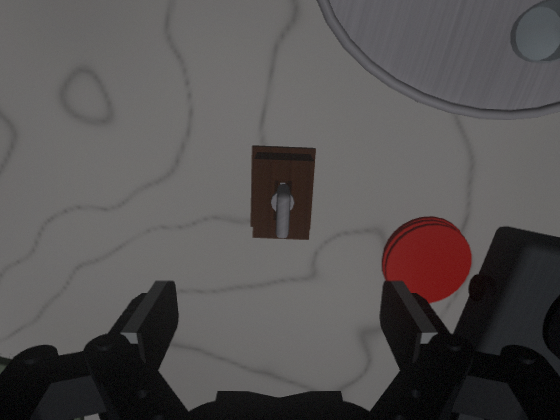

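The wrist view shows the rest block at columns 252–315, rows 147–239, with the key's bow at (283,205). It is turned slightly from the tool.

```bash
cat > c.py <<'E'
from h import *
np.set_printoptions(precision=3,suppress=True)
W=snap("wrist"); h=cv2.cvtColor(W["image"],cv2.COLOR_RGB2HSV)
m=((h[...,0]<15)&(h[...,1]>90)&(h[...,2]<110)).astype(np.uint8); m[:,330:]=0; m[260:]=0
ys,xs=np.nonzero(m); print(m.sum())
# left / right / top edges via extreme pixel per row/col
rows=np.arange(160,215)
for nm,pts in(("L",[(r,np.nonzero(m[r])[0].min()) for r in rows if m[r].any()]),("R",[(r,np.nonzero(m[r])[0].max()) for r in rows if m[r].any()]),
  ("T",[(np.nonzero(m[:,c])[0].min(),c) for c in range(258,310)]),("B",[(np.nonzero(m[:,c])[0].max(),c) for c in range(258,306)])):
    for z in (0,50):
        P=np.array([at_z(W,p,z)[:2] for p in pts]); v=cv2.fitLine(P.astype(np.float32),cv2.DIST_HUBER,0,.01,.01).ravel()
        print(nm,z,v[2:],np.arctan2(v[1],v[0]))
T=snap("top")
for q,z in(("rest",50),("key",50)):
    for d in imaging.pinpoint(W,q)[:1]: print(q,at_z(W,d["position"],z))
E
python3 c.py
```

```text
3840
L 0 [ 399.45  -296.066] 0.18229832
L 50 [ 412.665 -297.149] 0.18229328
R 0 [ 416.613 -352.633] 0.16100484
R 50 [ 430.526 -345.003] 0.1617508
T 0 [ 447.807 -312.534] -1.4009795
T 50 [ 453.993 -311.223] -1.4009963
B 0 [ 386.099 -325.079] 0.06605476
B 50 [ 401.164 -321.947] 0.06583781
rest [ 412.799 -323.245   50.   ]
key [ 411.181 -327.27    50.   ]
```

Request:
apply_moves(deltas=[{"x":-0.002,"y":-0.0055,"z":-0.05,"spin":-0.033,"fingers":-0.3},{"x":-0.002,"y":-0.0055,"z":-0.09,"spin":-0.033,"fingers":-0.3},{"x":-0.002,"y":-0.0055,"z":-0.12,"spin":-0.033,"fingers":-0.3},{"x":-0.002,"y":-0.0055,"z":-0.14,"spin":-0.033,"fingers":-0.3},{"x":-0.002,"y":-0.0055,"z":-0.14,"spin":-0.033,"fingers":-0.3},{"x":-0.002,"y":-0.0055,"z":-0.14,"spin":-0.033,"fingers":-0.3}], force=30)

```text
t: 4.6
position: [411.6, -324.2, 69.9]
tool_rot: [3.142, -0.0, 0.172]
wrist_force: [-0.4, -0.4, 0.3]
opening: 55.5
grip_force: 0.0
```

```bash
python3 b.py w4.png key:50 rest:50
```

```text
4.6 [ 411.56 -324.15   69.86] [ 3.14 -0.    0.17] [-0.37 -0.42  0.34] 55.47490952036937
key 0.86 [276.1 279.2] [ 409.65 -325.3    50.  ]
```

View pics/w4.png

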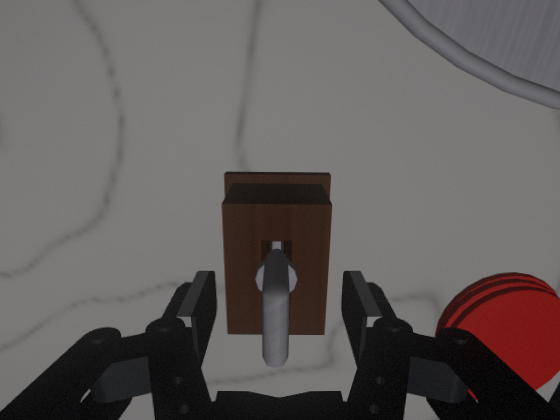

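The bow at (275,310) stands between the pads and lines up with them, so I can close.

Request:
apply_moves(deltas=[{"x":-0.001,"y":0,"z":0,"spin":0,"fingers":1},{"x":-0.001,"y":0,"z":0,"spin":0,"fingers":1},{"x":-0.001,"y":0,"z":0,"spin":0,"fingers":1},{"x":-0.001,"y":0,"z":0,"spin":0,"fingers":1},{"x":-0.001,"y":0,"z":0,"spin":0,"fingers":1},{"x":-0.001,"y":0,"z":0,"spin":0,"fingers":1},{"x":-0.001,"y":0,"z":0,"spin":0,"fingers":1},{"x":-0.001,"y":0,"z":0,"spin":0,"fingers":1},{"x":-0.001,"y":0,"z":0,"spin":0,"fingers":1},{"x":-0.001,"y":0,"z":0,"spin":0,"fingers":1}], force=60)

```text
t: 5.75
position: [410.5, -323.8, 69.5]
tool_rot: [-3.141, -0.0, 0.172]
wrist_force: [-1.8, 3.4, 6.5]
opening: 9.2
grip_force: 59.3
```

Request:
apply_moves(deltas=[{"x":0,"y":0,"z":0.02,"spin":0,"fingers":1},{"x":0,"y":0,"z":0.05,"spin":0,"fingers":1},{"x":0,"y":0,"z":0.09,"spin":0,"fingers":1},{"x":0,"y":0,"z":0.14,"spin":0,"fingers":1},{"x":0,"y":0,"z":0.18,"spin":0,"fingers":1},{"x":0.04,"y":0.02,"z":0.19,"spin":-0.14,"fingers":1},{"x":0.08,"y":0.04,"z":0.19,"spin":-0.14,"fingers":1},{"x":0.12,"y":0.06,"z":0.19,"spin":-0.14,"fingers":1},{"x":0.16,"y":0.08,"z":0.19,"spin":-0.14,"fingers":1},{"x":0.2,"y":0.1,"z":0.19,"spin":-0.14,"fingers":1},{"x":0.225,"y":0.115,"z":0.19,"spin":-0.14,"fingers":1},{"x":0.24,"y":0.121,"z":0.19,"spin":-0.14,"fingers":1},{"x":0.24,"y":0.121,"z":0.19,"spin":-0.14,"fingers":1},{"x":0.24,"y":0.121,"z":0.19,"spin":-0.14,"fingers":1},{"x":0.24,"y":0.121,"z":0.19,"spin":-0.14,"fingers":1}])

```text
t: 7.25
position: [649.8, -203.8, 259.5]
tool_rot: [3.141, 0.0, 0.031]
wrist_force: [-0.2, 0.4, 0.1]
opening: 9.6
grip_force: 58.5
```

```bash
python3 b.py w5.png lock:125 key:240 key_tip:206 knob_top:137
```

```text
7.25 [ 649.79 -203.76  259.48] [3.14 0.   0.03] [-0.18  0.37  0.14] 9.569451663093773
lock 0.84 [192.8 287.6] [ 660.37 -210.94  125.  ]
lock 0.7 [190.8 452.1] [ 666.25 -340.83  125.  ]
key 0.71 [272.4 279.5] [ 650.  -204.7  240. ]
key_tip 0.71 [174.   83.1] [688.31 -96.22 206.  ]
key_tip 0.61 [245.6 279.1] [ 649.68 -204.56  206.  ]
knob_top 0.74 [192.8  32.1] [657.95 -14.56 137.  ]
knob_top 0.44 [307.9  33.7] [555.18   4.28 137.  ]
```

View pics/w5.png

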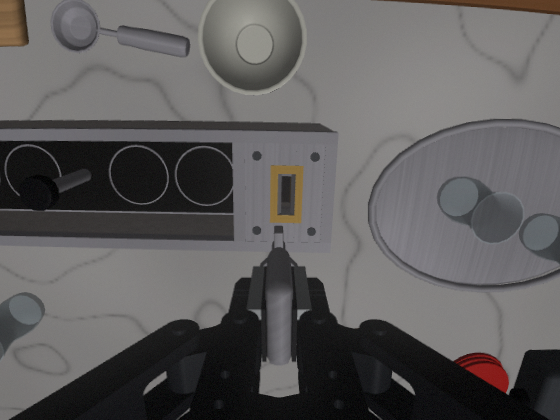

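The wrist view shows the keyhole plate (yellow) centred at (287,194), with the key in hand at (279,245). I'll refine the lock's position and angle from the yellow outline.

```bash
cat > d.py <<'E'
from h import *
np.set_printoptions(precision=3,suppress=True)
W=snap("wrist"); h=cv2.cvtColor(W["image"],cv2.COLOR_RGB2HSV)
m=((h[...,0]>12)&(h[...,0]<32)&(h[...,1]>110)).astype(np.uint8); m[:140]=0; m[240:]=0;m[:,:250]=0;m[:,330:]=0
c=max(cv2.findContours(m,cv2.RETR_EXTERNAL,cv2.CHAIN_APPROX_NONE)[0],key=cv2.contourArea)[:,0]
P=np.array([at_z(W,p[::-1],125)[:2] for p in c]).astype(np.float32)
print(m.sum(),cv2.minAreaRect(P))
for a in imaging.pinpoint(W,"lock")[:1]: print(at_z(W,a["position"],125))
for a in imaging.pinpoint(W,"key")[:1]: print("key",at_z(W,a["position"],240))
S=[at_z(W,p,125)[:2] for p in((156,257),(157,315),(231,256),(231,313))]; print(np.array(S),np.mean(S,0))
T=snap("top")
for a in imaging.pinpoint(T,"lock")[:1]: print("top",at_z(T,a["position"],125))
E
python3 d.py
```

```text
1041 ((659.2628173828125, -209.8322296142578), (45.21549606323242, 24.6483154296875), 1.4188605546951294)
[ 659.066 -210.565  125.   ]
key [ 649.143 -204.934  240.   ]
[[ 688.778 -186.176]
 [ 689.414 -230.08 ]
 [ 628.293 -186.152]
 [ 629.735 -232.166]] [ 659.055 -208.643]
```

Request:
apply_moves(deltas=[{"x":0.0098,"y":-0.0057,"z":-0.03,"spin":-0.008,"fingers":1},{"x":0.0098,"y":-0.0057,"z":-0.06,"spin":-0.008,"fingers":1},{"x":0.0098,"y":-0.0057,"z":-0.072,"spin":-0.008,"fingers":1},{"x":0.0098,"y":-0.0057,"z":-0.072,"spin":-0.008,"fingers":1},{"x":0.0098,"y":-0.0057,"z":-0.072,"spin":-0.008,"fingers":1}])

```text
t: 8.25
position: [660.7, -208.8, 188.7]
tool_rot: [3.141, -0.001, 0.024]
wrist_force: [0.3, -0.2, -0.2]
opening: 8.9
grip_force: 58.5
```

```bash
python3 b.py w6.png lock:125 key_tip:134; cd pics; python3 -c "
import cv2
a=cv2.imread('w6.png');cv2.imwrite('w6c.png',cv2.resize(a[140:340,180:380],(600,600),interpolation=cv2.INTER_CUBIC))"
```

```text
8.25 [ 660.65 -208.85  188.65] [ 3.14 -0.    0.02] [ 0.27 -0.17 -0.23] 8.853405370834018
lock 0.96 [243.2 279.6] [ 657.94 -210.03  125.  ]
key_tip 0.82 [245.3 278.6] [ 660.31 -209.37  134.  ]
```

View pics/w6c.png

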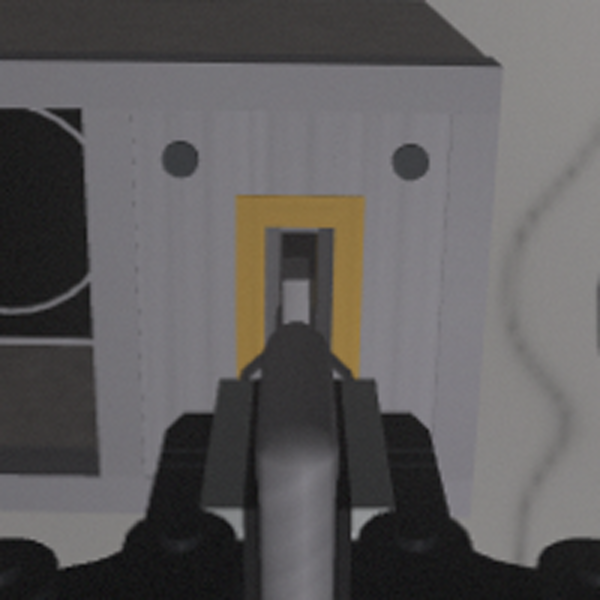

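The bit (crop (296,300)) sits about 1 px left of the slot's middle (300). I'll check the fore-aft alignment by the edges.

Run:
```python
from h import *
W=snap("wrist"); f=lambda x,y,z: at_z(W,(140+y/3,180+x/3),z).round(1)
print("lock x", f(300,228,125)-[16.5,0,0], f(300,196,125)-[22,0,0], "key x", f(296,280,135)-[12,0,0], f(296,322,147)-[12,0,0])
print("bitmask rows", W["image"][205:250,278:281].mean((1,2)).round().astype(int))
for q,z in(("lock",125),("key_tip",135)): print(q,[at_z(W,d["position"],z).round(1) for d in imaging.pinpoint(W,q)[:1]])
```

```text
lock x [ 658.7 -209.8  125. ] [ 659.7 -209.6  125. ] key x [ 656.1 -209.2  135. ] [ 652.6 -209.3  147. ]
bitmask rows [ 97 108 108 107 106 107 109 109 108 108 109 103  79  40  42  41  40  42
  41  42  44  54  55  54  55  55  55  62  96 124 123 123 123 124 124 123
 124 124 124 124 124 120  69  54  53]
lock [array([ 658.3, -211.8,  125. ])]
key_tip [array([ 661.4, -208.7,  135. ])]
```

Request:
apply_moves(deltas=[{"x":-0.001,"y":-0.001,"z":-0.008,"spin":0,"fingers":1},{"x":-0.001,"y":-0.001,"z":-0.012,"spin":0,"fingers":1},{"x":-0.001,"y":-0.001,"z":-0.016,"spin":0,"fingers":1},{"x":-0.001,"y":-0.001,"z":-0.02,"spin":0,"fingers":1},{"x":-0.001,"y":-0.001,"z":-0.02,"spin":0,"fingers":1}])

```text
t: 9.05
position: [659.1, -209.5, 166.6]
tool_rot: [-3.141, 0.001, 0.024]
wrist_force: [0.0, 0.8, -0.3]
opening: 9.2
grip_force: 58.4
```

Request:
apply_moves(deltas=[{"x":0,"y":0,"z":-0.006,"spin":0,"fingers":1},{"x":0,"y":0,"z":-0.012,"spin":0,"fingers":1},{"x":0,"y":0,"z":-0.018,"spin":0,"fingers":1},{"x":0,"y":0,"z":-0.022,"spin":0,"fingers":1},{"x":0,"y":0,"z":-0.023,"spin":0,"fingers":1},{"x":0,"y":0,"z":-0.023,"spin":0,"fingers":1}])

```text
t: 9.65
position: [659.2, -209.6, 144.5]
tool_rot: [-3.141, 0.0, 0.024]
wrist_force: [-3.8, 2.8, 7.7]
opening: 9.2
grip_force: 59.9
```

Request:
apply_moves(deltas=[{"x":-0.001,"y":0.001,"z":-0.001,"spin":0,"fingers":1},{"x":-0.001,"y":0.001,"z":-0.002,"spin":0,"fingers":1},{"x":-0.001,"y":0.001,"z":-0.002,"spin":0,"fingers":1},{"x":-0.001,"y":0.001,"z":-0.002,"spin":0,"fingers":1}])

```text
t: 10.05
position: [659.1, -209.4, 144.3]
tool_rot: [3.14, -0.003, 0.024]
wrist_force: [-2.8, 2.4, 25.2]
opening: 9.4
grip_force: 62.6
```

Request:
apply_moves(deltas=[{"x":0,"y":0,"z":0.001,"spin":0,"fingers":1},{"x":0,"y":0,"z":0.001,"spin":-0.13,"fingers":1},{"x":0,"y":0,"z":0.001,"spin":-0.26,"fingers":1},{"x":0,"y":0,"z":0.001,"spin":-0.39,"fingers":1},{"x":0,"y":0,"z":0.001,"spin":-0.52,"fingers":1},{"x":0,"y":0,"z":0.001,"spin":-0.65,"fingers":1},{"x":0,"y":0,"z":0.001,"spin":-0.78,"fingers":1},{"x":0,"y":0,"z":0.001,"spin":-0.91,"fingers":1},{"x":0,"y":0,"z":0.001,"spin":-1.04,"fingers":1},{"x":0,"y":0,"z":0.001,"spin":-1.17,"fingers":1},{"x":0,"y":0,"z":0.001,"spin":-1.3,"fingers":1},{"x":0,"y":0,"z":0.001,"spin":-1.4,"fingers":1},{"x":0,"y":0,"z":0.001,"spin":-1.46,"fingers":1},{"x":0,"y":0,"z":0.001,"spin":-1.46,"fingers":1},{"x":0,"y":0,"z":0.001,"spin":-1.46,"fingers":1},{"x":0,"y":0,"z":0.001,"spin":-1.46,"fingers":1}], force=90)

```text
t: 11.65
position: [659.1, -208.9, 144.5]
tool_rot: [-3.139, -0.001, -1.436]
wrist_force: [0.8, 3.1, 14.0]
opening: 8.9
grip_force: 89.3
```

Run:
```python
from h import *
s=env.read_state(); print(s["torque"],s["wrist_force"],s["tool_rot"],s["joint_positions"][-1])
S=snap("scene"); save(S,"s2.png"); cv2.imwrite("pics/s2c.png",cv2.resize(S["image"][150:310,160:400,::-1],(720,480)))
for q in("knob_top","platform"):
  for z in((137,194) if q=="knob_top" else (60,117)): print(q,z,[(d["conf"],at_z(S,d["position"],z).round()) for d in imaging.pinpoint(S,q)[:1]])
```

```text
[ 0.59160129 -0.02004485  0.00270567] [ 0.82314069  3.11443431 13.99401873] [-3.13905988e+00 -1.27875641e-03 -1.43570627e+00] -2.3997235619572135
knob_top 137 [(0.89, array([606., -34., 137.]))]
knob_top 194 [(0.89, array([662., -18., 194.]))]
platform 60 [(0.66, array([613., -23.,  60.]))]
platform 117 [(0.66, array([664.,  -9., 117.]))]
```

View pics/s2c.png

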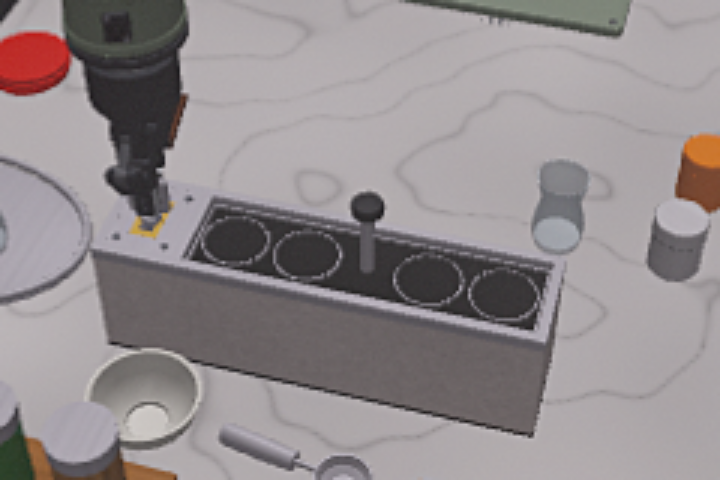

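The lift is up: the knob at (367,205) stands high and the rings lie just below the rim. I'll turn a touch further to be sure of the stop, then back.

Request:
apply_moves(deltas=[{"x":0,"y":0,"z":0,"spin":-0.1,"fingers":1},{"x":0,"y":0,"z":0,"spin":-0.1,"fingers":1},{"x":0,"y":0,"z":0,"spin":-0.1,"fingers":1}])

```text
t: 12.2
position: [659.1, -208.8, 144.5]
tool_rot: [-3.139, -0.001, -1.535]
wrist_force: [-0.2, 2.3, 15.2]
opening: 9.3
grip_force: 91.1
```

```bash
python3 -c "
from h import *
s=env.read_state(); print(s['torque'],s['tool_rot'],s['position'],s['joint_torque'][-1])"
```

```text
[0.55331065 0.12387579 1.11342907] [-3.13910082e+00 -1.25317336e-03 -1.53468317e+00] [ 659.11028939 -208.78354509  144.53085622] -1.369844488799572
```

The stop is reached (1.1 N m). Now I'll turn back home, a bit past, then neutral.

Request:
apply_moves(deltas=[{"x":0,"y":0,"z":0,"spin":0.13,"fingers":1},{"x":0,"y":0,"z":0,"spin":0.26,"fingers":1},{"x":0,"y":0,"z":0,"spin":0.39,"fingers":1},{"x":0,"y":0,"z":0,"spin":0.52,"fingers":1},{"x":0,"y":0,"z":0,"spin":0.65,"fingers":1},{"x":0,"y":0,"z":0,"spin":0.78,"fingers":1},{"x":0,"y":0,"z":0,"spin":0.91,"fingers":1},{"x":0,"y":0,"z":0,"spin":1.04,"fingers":1},{"x":0,"y":0,"z":0,"spin":1.17,"fingers":1},{"x":0,"y":0,"z":0,"spin":1.3,"fingers":1},{"x":0,"y":0,"z":0,"spin":1.43,"fingers":1},{"x":0,"y":0,"z":0,"spin":1.56,"fingers":1},{"x":0,"y":0,"z":0,"spin":1.66,"fingers":1},{"x":0,"y":0,"z":0,"spin":1.75,"fingers":1},{"x":0,"y":0,"z":0,"spin":1.75,"fingers":1},{"x":0,"y":0,"z":0,"spin":1.75,"fingers":1}])

```text
t: 13.8
position: [659.0, -209.4, 144.6]
tool_rot: [3.14, -0.003, 0.213]
wrist_force: [-0.1, 1.4, 13.2]
opening: 9.2
grip_force: 89.3
```

```bash
python3 -c "
from h import *
s=env.read_state(); print(s['torque'],s['tool_rot'],s['position'],s['joint_torque'][-1])"
```

```text
[ 0.14112012  0.12761999 -0.52693863] [ 3.13998497e+00 -2.59016968e-03  2.13292663e-01] [ 659.01672191 -209.37136242  144.56031854] 0.7274145260453224
```

Home stop felt (−0.53 N m). Going back to neutral and drawing the key out.

Request:
apply_moves(deltas=[{"x":0,"y":0,"z":0,"spin":-0.1,"fingers":1},{"x":0,"y":0,"z":0,"spin":-0.18,"fingers":1},{"x":0,"y":0,"z":0,"spin":-0.18,"fingers":1},{"x":0,"y":0,"z":0.01,"spin":-0.18,"fingers":1},{"x":0,"y":0,"z":0.02,"spin":-0.18,"fingers":1},{"x":0,"y":0,"z":0.03,"spin":-0.18,"fingers":1},{"x":0,"y":0,"z":0.03,"spin":-0.18,"fingers":1}])

```text
t: 14.5
position: [658.8, -208.8, 175.0]
tool_rot: [3.141, -0.002, 0.034]
wrist_force: [0.9, -0.3, -0.7]
opening: 8.9
grip_force: 87.8
```

Request:
apply_moves(deltas=[{"x":0,"y":0,"z":0.045,"spin":0,"fingers":1},{"x":0,"y":0,"z":0.075,"spin":0,"fingers":1},{"x":-0.03,"y":-0.014,"z":0.08,"spin":0.05,"fingers":1},{"x":-0.07,"y":-0.032,"z":0.08,"spin":0.138,"fingers":1},{"x":-0.11,"y":-0.05,"z":0.08,"spin":0.138,"fingers":1},{"x":-0.15,"y":-0.069,"z":0.08,"spin":0.138,"fingers":1},{"x":-0.19,"y":-0.087,"z":0.06,"spin":0.138,"fingers":1},{"x":-0.225,"y":-0.103,"z":0.03,"spin":0.138,"fingers":1},{"x":-0.2485,"y":-0.114,"z":-0.01,"spin":0.138,"fingers":1},{"x":-0.2485,"y":-0.114,"z":-0.04,"spin":0.138,"fingers":1},{"x":-0.2485,"y":-0.114,"z":-0.06,"spin":0.138,"fingers":1},{"x":-0.2485,"y":-0.114,"z":-0.06,"spin":0.138,"fingers":1},{"x":-0.2485,"y":-0.114,"z":-0.06,"spin":0.138,"fingers":1}])

```text
t: 15.8
position: [410.0, -322.7, 113.8]
tool_rot: [-3.141, -0.0, 0.172]
wrist_force: [0.3, -0.2, -0.7]
opening: 8.7
grip_force: 87.8
```

```bash
python3 b.py w7.png rest:50 key_tip:61; cd pics; python3 -c "
import cv2
a=cv2.imread('w7.png');cv2.imwrite('w7c.png',cv2.resize(a[140:340,180:380],(600,600),interpolation=cv2.INTER_CUBIC))"
```

```text
15.8 [ 409.95 -322.67  113.81] [-3.14 -0.    0.17] [ 0.27 -0.19 -0.75] 8.69840125002583
rest 0.57 [237.3 276.1] [ 410.61 -321.52   50.  ]
key_tip 0.71 [243.4 278.3] [ 411.42 -322.74   61.  ]
```

View pics/w7c.png

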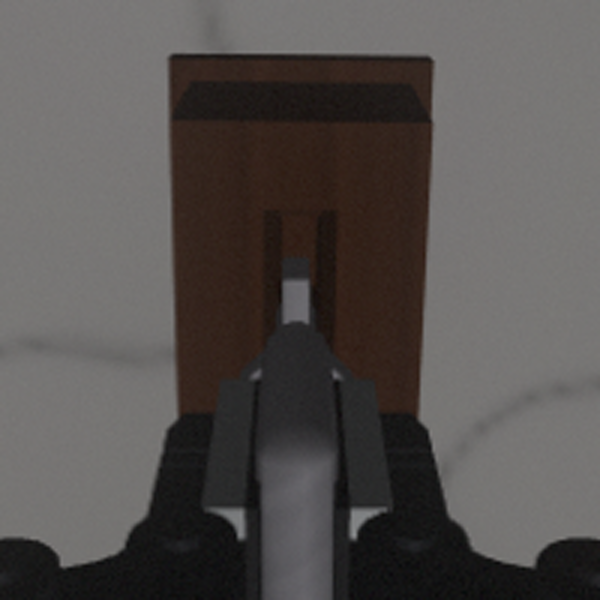

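The bit (crop (295,300)) is centred in the slot's mouth (264–337) to about 1 mm, so I'll push it home.

Request:
apply_moves(deltas=[{"x":0,"y":-0.0007,"z":-0.01,"spin":0,"fingers":1},{"x":0,"y":-0.0007,"z":-0.02,"spin":0,"fingers":1},{"x":0,"y":-0.0007,"z":-0.028,"spin":0,"fingers":1},{"x":0,"y":-0.0007,"z":-0.035,"spin":0,"fingers":1},{"x":0,"y":-0.0007,"z":-0.041,"spin":0,"fingers":1},{"x":0,"y":-0.0007,"z":-0.045,"spin":0,"fingers":1},{"x":0,"y":-0.0007,"z":-0.046,"spin":0,"fingers":1},{"x":0,"y":-0.0007,"z":-0.046,"spin":0,"fingers":1}])

```text
t: 16.75
position: [409.7, -323.5, 69.0]
tool_rot: [3.141, -0.001, 0.172]
wrist_force: [-9.0, 8.1, 50.0]
opening: 9.1
grip_force: 96.2
```

The key is home (50 N at the same height as at the start). Releasing it and rising.

Request:
apply_moves(deltas=[{"x":0,"y":0,"z":0.0015,"spin":0,"fingers":1},{"x":0,"y":0,"z":0.0015,"spin":0,"fingers":-0.2},{"x":0,"y":0,"z":0.0015,"spin":0,"fingers":-0.2},{"x":0,"y":0,"z":0.0015,"spin":0,"fingers":-0.2},{"x":0,"y":0,"z":0.0015,"spin":0,"fingers":-0.2},{"x":0,"y":0,"z":0.0015,"spin":0,"fingers":-0.2},{"x":0,"y":0,"z":0.02,"spin":0,"fingers":-0.2},{"x":0,"y":0,"z":0.05,"spin":0,"fingers":-0.2},{"x":0,"y":0,"z":0.09,"spin":0,"fingers":-0.2},{"x":0,"y":0,"z":0.13,"spin":0,"fingers":-1},{"x":0,"y":0,"z":0.16,"spin":0,"fingers":-1},{"x":0,"y":0,"z":0.16,"spin":0,"fingers":-1}])

```text
t: 17.95
position: [410.6, -324.2, 230.7]
tool_rot: [3.138, -0.004, 0.172]
wrist_force: [-0.4, -0.8, -1.2]
opening: 85.1
grip_force: 0.0
```

```bash
python3 b.py w8.png rest:50 key:50; cd pics; python3 -c "
import cv2
a=cv2.imread('w8.png');cv2.imwrite('w8c.png',cv2.resize(a[120:270,210:360],(600,600),interpolation=cv2.INTER_CUBIC))"
```

```text
17.95 [ 410.64 -324.16  230.69] [ 3.14 -0.    0.17] [-0.43 -0.85 -1.2 ] 85.11496385217504
key 0.97 [191.9 279.2] [ 411.   -325.78   50.  ]
```

View pics/w8c.png

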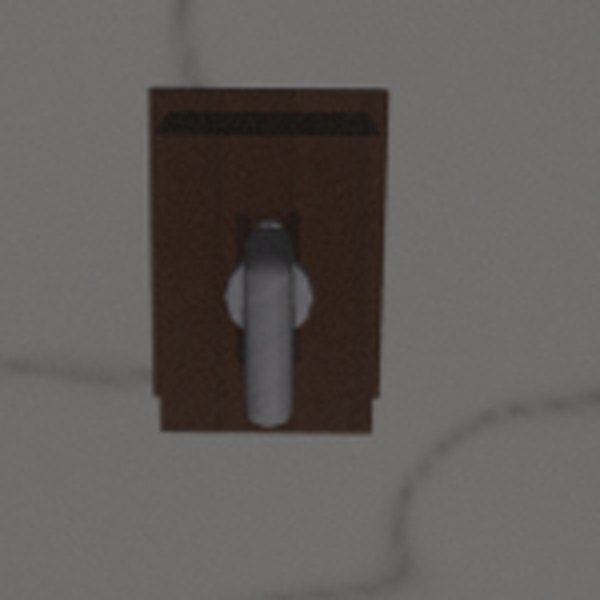

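The key stands upright in its rest, collar on top and centred in the slot at (268,297). Next, the tins.

Request:
apply_moves(deltas=[{"x":0.02,"y":0.045,"z":0.01,"spin":-0.1,"fingers":-1},{"x":0.04,"y":0.09,"z":0.02,"spin":-0.172,"fingers":-1},{"x":0.06,"y":0.135,"z":0.02,"spin":-0.172,"fingers":-1},{"x":0.06,"y":0.185,"z":0.02,"spin":-0.172,"fingers":-1},{"x":0.06,"y":0.235,"z":0.02,"spin":-0.172,"fingers":-1},{"x":0.06,"y":0.285,"z":0.02,"spin":-0.172,"fingers":-1},{"x":0.06,"y":0.335,"z":0.02,"spin":-0.172,"fingers":-1},{"x":0.06,"y":0.385,"z":0.02,"spin":-0.172,"fingers":-1},{"x":0.06,"y":0.435,"z":0.02,"spin":-0.172,"fingers":-1},{"x":0.05,"y":0.485,"z":0.02,"spin":-0.172,"fingers":-1},{"x":0.05,"y":0.535,"z":0.02,"spin":-0.172,"fingers":-1},{"x":0.04,"y":0.58,"z":0.02,"spin":-0.172,"fingers":-1},{"x":0.04,"y":0.61,"z":0.02,"spin":-0.172,"fingers":-1},{"x":0.04,"y":0.624,"z":0.02,"spin":-0.172,"fingers":-1},{"x":0.04,"y":0.624,"z":0.02,"spin":-0.172,"fingers":-1},{"x":0.04,"y":0.624,"z":0.02,"spin":-0.172,"fingers":-1}])

```text
t: 19.7
position: [450.0, 299.2, 246.7]
tool_rot: [3.14, 0.001, -0.002]
wrist_force: [0.0, -0.7, 0.1]
opening: 85.4
grip_force: 0.0
```

```bash
cat > e.py <<'E'
from h import *
W=snap("wrist"); s=W["st"]; print(s["t"],np.round(s["position"],1),np.round(s["tool_rot"],3))
save(W,"w%d.png"%(s["t"]*10))
for d in imaging.pinpoint(W,"tin0"): print("pin",round(d["conf"],2),np.round(d["position"]),at_z(W,d["position"],0).round(1))
for d in imaging.masks_of(W,"tin0"):
    m=np.array(d["pixels"]); col=cv2.cvtColor(W["image"],cv2.COLOR_RGB2HSV)[m]
    # centre of the lid: fit with the top rim (z=62)
    c=max(cv2.findContours(m.astype(np.uint8),cv2.RETR_EXTERNAL,cv2.CHAIN_APPROX_NONE)[0],key=cv2.contourArea)[:,0]
    # outline model: union of discs at z=0 and 62; fit centre (x,y)
    from scipy.optimize import minimize
    th=np.linspace(0,2*np.pi,40)
    def cost(v):
        pts=np.array([proj(W,[v[0]+26*np.cos(t),v[1]+26*np.sin(t),z])[::-1] for z in(0,62) for t in th]).astype(np.float32)
        h=cv2.convexHull(pts); return np.mean([cv2.pointPolygonTest(h,(float(a),float(b)),True)**2 for a,b in c[::3]])
    x0=at_z(W,d["position"],31)[:2]; r=minimize(cost,x0,method="Nelder-Mead",options=dict(xatol=.1,fatol=1e-3,initial_simplex=[x0,x0+[8,0],x0+[0,8]]))
    print("mask",round(d["conf"],2),np.round(d["position"]),m.sum(),"hsv",np.median(col,0),"xy",r.x.round(1),round(r.fun,2))
for d in imaging.pinpoint(W,"glass0"): print("glass",round(d["conf"],2),at_z(W,d["position"],0).round(1))
E
python3 e.py
```

```text
19.7 [450.  299.2 246.7] [ 3.14e+00  1.00e-03 -2.00e-03]
pin 0.73 [162. 340.] [465.3 232.    0. ]
pin 0.73 [251. 323.] [361.4 246.4   0. ]
pin 0.65 [160. 208.] [468.7 374.8   0. ]
pin 0.56 [237. 207.] [379.9 380.8   0. ]
mask 0.92 [171. 348.] 2997 hsv [135.   5. 109.] xy [465.  232.3] 0.54
mask 0.87 [166. 198.] 2991 hsv [135.   5. 104.] xy [470.6 375.4] 1.09
mask 0.66 [253. 201.] 2655 hsv [  0. 180. 100.] xy [373.6 383.6] 5.01
mask 0.62 [264. 324.] 2706 hsv [ 11. 179. 136.] xy [364.4 246.8] 2.87
glass 0.72 [465.2 117.9   0. ]
glass 0.66 [470.5 377.7   0. ]
```

Request:
apply_moves(deltas=[{"x":0.015,"y":-0.067,"z":-0.03,"spin":0,"fingers":-1},{"x":0.015,"y":-0.067,"z":-0.06,"spin":0,"fingers":-1},{"x":0.015,"y":-0.067,"z":-0.1,"spin":0,"fingers":-1},{"x":0.015,"y":-0.067,"z":-0.14,"spin":0,"fingers":-1},{"x":0.015,"y":-0.067,"z":-0.18,"spin":0,"fingers":-1},{"x":0.015,"y":-0.067,"z":-0.21,"spin":0,"fingers":-1},{"x":0.015,"y":-0.067,"z":-0.21,"spin":0,"fingers":-1},{"x":0.015,"y":-0.067,"z":-0.21,"spin":0,"fingers":1},{"x":0.015,"y":-0.067,"z":-0.21,"spin":0,"fingers":1},{"x":0.015,"y":-0.067,"z":-0.21,"spin":0,"fingers":1},{"x":0.015,"y":-0.067,"z":-0.21,"spin":0,"fingers":1},{"x":0.015,"y":-0.067,"z":-0.21,"spin":0,"fingers":1},{"x":0.015,"y":-0.067,"z":-0.21,"spin":0,"fingers":1},{"x":0.015,"y":-0.067,"z":-0.21,"spin":0,"fingers":1}], force=40)

```text
t: 21.3
position: [465.5, 233.9, 39.1]
tool_rot: [-3.14, -0.002, -0.0]
wrist_force: [-1.8, -1.0, 13.0]
opening: 50.9
grip_force: 39.6
```

Request:
apply_moves(deltas=[{"x":0,"y":0,"z":0.03,"spin":0,"fingers":1},{"x":0,"y":0,"z":0.07,"spin":0,"fingers":1},{"x":0,"y":0,"z":0.11,"spin":0,"fingers":1},{"x":0,"y":0,"z":0.15,"spin":0,"fingers":1},{"x":0,"y":0,"z":0.185,"spin":0,"fingers":1},{"x":0.01,"y":-0.03,"z":0.2,"spin":0,"fingers":1},{"x":0.025,"y":-0.07,"z":0.2,"spin":0,"fingers":1},{"x":0.04,"y":-0.11,"z":0.2,"spin":0,"fingers":1},{"x":0.055,"y":-0.15,"z":0.2,"spin":0.022,"fingers":1},{"x":0.07,"y":-0.19,"z":0.2,"spin":0.022,"fingers":1},{"x":0.085,"y":-0.23,"z":0.2,"spin":0.022,"fingers":1},{"x":0.1,"y":-0.27,"z":0.2,"spin":0.022,"fingers":1},{"x":0.11,"y":-0.3,"z":0.2,"spin":0.022,"fingers":1},{"x":0.12,"y":-0.32,"z":0.2,"spin":0.022,"fingers":1},{"x":0.125,"y":-0.334,"z":0.2,"spin":0.022,"fingers":1},{"x":0.125,"y":-0.334,"z":0.2,"spin":0.022,"fingers":1},{"x":0.125,"y":-0.334,"z":0.2,"spin":0.022,"fingers":1}])

```text
t: 23.0
position: [589.5, -99.5, 237.7]
tool_rot: [-3.141, -0.0, 0.022]
wrist_force: [-0.3, 0.2, -0.7]
opening: 51.1
grip_force: 42.8
```

```bash
cat > f.py <<'E'
from h import *
W=snap("wrist"); s=W["st"]; print(s["t"],np.round(s["position"],1),np.round(s["tool_rot"],3),s["opening"])
save(W,"w%d.png"%(s["t"]*10)); print("w%d.png"%(s["t"]*10))
for q,z in(("place0",117),("platform",117),("knob_top",194),("lock",125)):
    for d in imaging.pinpoint(W,q)[:5]: print(q,round(d["conf"],2),np.round(d["position"]),at_z(W,d["position"],z).round(1))
E
python3 f.py; cp pics/w230.png pics/v.png 2>/dev/null; ls pics
```

```text
23.0 [589.5 -99.5 237.7] [-3.141 -0.     0.022] 51.09705504889241
w230.png
place0 0.95 [119.   3.] [654.6 101.2 117. ]
place0 0.74 [118. 326.] [ 657.8 -131.7  117. ]
place0 0.69 [117.  89.] [655.8  35.9 117. ]
place0 0.57 [117. 236.] [657.3 -68.9 117. ]
knob_top 0.74 [122. 113.] [657.3 -16.8 194. ]
lock 0.7 [120. 441.] [ 659.7 -209.4  125. ]
lock 0.36 [354. 478.] [ 466.2 -274.9  125. ]
s1.png
s2.png
s2c.png
sc.png
t1.png
tc.png
v.png
w1.png
w197.png
w2.png
w230.png
w3.png
w4.png
w5.png
w6.png
w6c.png
w7.png
w7c.png
w8.png
w8c.png
```

Request:
apply_moves(deltas=[{"x":0.04,"y":-0.02,"z":0,"spin":0,"fingers":1},{"x":0.068,"y":-0.033,"z":0,"spin":0,"fingers":1},{"x":0.068,"y":-0.033,"z":-0.03,"spin":0,"fingers":1},{"x":0.068,"y":-0.033,"z":-0.06,"spin":0,"fingers":1},{"x":0.068,"y":-0.033,"z":-0.075,"spin":0,"fingers":1},{"x":0.068,"y":-0.033,"z":-0.083,"spin":0,"fingers":1},{"x":0.068,"y":-0.033,"z":-0.086,"spin":0,"fingers":1},{"x":0.068,"y":-0.033,"z":-0.086,"spin":0,"fingers":1}])

```text
t: 24.05
position: [658.0, -133.2, 152.0]
tool_rot: [-3.141, -0.001, 0.022]
wrist_force: [-2.4, 0.8, 4.5]
opening: 51.0
grip_force: 43.4
```

Request:
apply_moves(deltas=[{"x":0,"y":0,"z":0,"spin":0,"fingers":-0.5},{"x":0,"y":0,"z":0,"spin":0,"fingers":-0.7},{"x":0,"y":0,"z":0,"spin":0,"fingers":-0.8},{"x":0,"y":0,"z":0,"spin":0,"fingers":-0.8},{"x":0,"y":0,"z":0.02,"spin":0,"fingers":-0.8},{"x":0,"y":0,"z":0.05,"spin":0,"fingers":-0.8},{"x":0,"y":0,"z":0.09,"spin":0,"fingers":-0.8},{"x":-0.03,"y":0,"z":0.11,"spin":0,"fingers":-1},{"x":-0.07,"y":0,"z":0.11,"spin":0,"fingers":-1},{"x":-0.07,"y":0,"z":0.11,"spin":0,"fingers":-1}])

```text
t: 25.05
position: [582.6, -133.7, 261.6]
tool_rot: [-3.141, 0.005, 0.02]
wrist_force: [1.0, 0.4, 0.1]
opening: 85.3
grip_force: 0.0
```

```bash
python3 f.py
```

```text
25.05 [ 582.6 -133.7  261.6] [-3.141  0.005  0.02 ] 85.28886217343292
w250.png
place0 0.79 [105.  59.] [656.6  36.8 117. ]
place0 0.71 [105. 195.] [656.9 -69.7 117. ]
platform 0.67 [106. 126.] [655.7 -16.4 117. ]
platform 0.46 [102. 170.] [659.3 -50.1 117. ]
platform 0.24 [105. 194.] [657.3 -68.8 117. ]
knob_top 0.87 [108.  71.] [656.3 -16.8 194. ]
knob_top 0.69 [331. 531.] [ 514.4 -312.   194. ]
lock 0.8 [104. 383.] [ 660.6 -209.   125. ]
```

```bash
ls -t pics | head -1
```

```text
w250.png
```

View pics/w250.png

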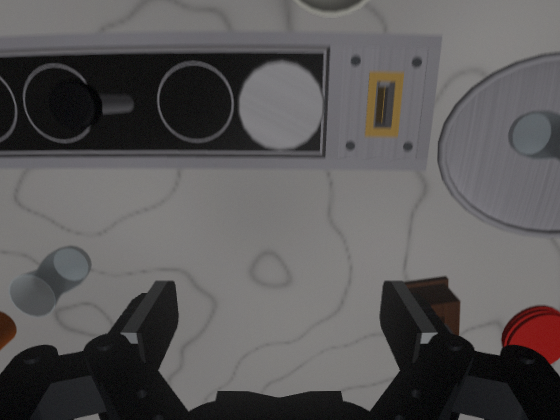

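Request:
apply_moves(deltas=[{"x":-0.03,"y":0.035,"z":0,"spin":0,"fingers":-1},{"x":-0.05,"y":0.08,"z":0,"spin":0,"fingers":-1},{"x":-0.07,"y":0.125,"z":0,"spin":0,"fingers":-1},{"x":-0.09,"y":0.17,"z":0,"spin":0,"fingers":-1},{"x":-0.1,"y":0.218,"z":0,"spin":0,"fingers":-1},{"x":-0.11,"y":0.266,"z":0,"spin":0,"fingers":-1},{"x":-0.115,"y":0.315,"z":0,"spin":0,"fingers":-1},{"x":-0.12,"y":0.364,"z":0,"spin":0,"fingers":-1},{"x":-0.125,"y":0.413,"z":0,"spin":-0.02,"fingers":-1},{"x":-0.13,"y":0.46,"z":0,"spin":-0.02,"fingers":-1},{"x":-0.13,"y":0.49,"z":0,"spin":-0.02,"fingers":-1},{"x":-0.13,"y":0.49,"z":0,"spin":-0.02,"fingers":-1},{"x":-0.13,"y":0.49,"z":0,"spin":-0.02,"fingers":-1}])

```text
t: 26.6
position: [458.0, 356.9, 260.7]
tool_rot: [3.141, -0.0, 0.003]
wrist_force: [-0.7, -0.1, 0.0]
opening: 85.3
grip_force: 0.0
```

```bash
python3 e.py
```

```text
26.6 [458.  356.9 260.7] [ 3.141e+00 -0.000e+00  3.000e-03]
pin 0.83 [166. 262.] [467.6 375.4   0. ]
pin 0.8 [242. 260.] [376.  378.1  -0. ]
pin 0.58 [252. 368.] [362.2 246.9   0. ]
mask 0.79 [256. 254.] 2434 hsv [  0. 174. 104.] xy [372.7 383.9] 3.21
mask 0.7 [172. 259.] 2448 hsv [135.   5. 106.] xy [470.4 375.9] 1.8
mask 0.67 [263. 372.] 2427 hsv [ 11. 180. 118.] xy [368.4 249.5] 15.97
mask 0.26 [ 37. 162.] 13623 hsv [130.  11.  84.] xy [596.7 468.2] 1370.06
glass 0.63 [463.  120.3   0. ]
glass 0.42 [617.  463.8   0. ]
```

The first tin stands on the right-hand ring at (281,105). Now the second.

Request:
apply_moves(deltas=[{"x":0.0115,"y":0.0185,"z":-0.04,"spin":0,"fingers":-1},{"x":0.0115,"y":0.0185,"z":-0.08,"spin":0,"fingers":-1},{"x":0.0115,"y":0.0185,"z":-0.12,"spin":0,"fingers":-1},{"x":0.0115,"y":0.0185,"z":-0.16,"spin":0,"fingers":-1},{"x":0.0115,"y":0.0185,"z":-0.2,"spin":0,"fingers":-1},{"x":0.0115,"y":0.0185,"z":-0.224,"spin":0,"fingers":-1},{"x":0.0115,"y":0.0185,"z":-0.224,"spin":0,"fingers":-1},{"x":0.0115,"y":0.0185,"z":-0.224,"spin":0,"fingers":1},{"x":0.0115,"y":0.0185,"z":-0.224,"spin":0,"fingers":1},{"x":0.0115,"y":0.0185,"z":-0.224,"spin":0,"fingers":1},{"x":0.0115,"y":0.0185,"z":-0.224,"spin":0,"fingers":1},{"x":0.0115,"y":0.0185,"z":-0.224,"spin":0,"fingers":1},{"x":0.0115,"y":0.0185,"z":-0.224,"spin":0,"fingers":1},{"x":0.0115,"y":0.0185,"z":-0.224,"spin":0,"fingers":1}])

```text
t: 28.2
position: [470.0, 375.5, 39.1]
tool_rot: [-3.14, -0.002, 0.002]
wrist_force: [-1.3, -2.2, 11.5]
opening: 50.9
grip_force: 40.0
```

Request:
apply_moves(deltas=[{"x":0,"y":0,"z":0.03,"spin":0,"fingers":1},{"x":0,"y":0,"z":0.07,"spin":0,"fingers":1},{"x":0,"y":0,"z":0.11,"spin":0,"fingers":1},{"x":0,"y":0,"z":0.15,"spin":0,"fingers":1},{"x":0,"y":0,"z":0.185,"spin":0,"fingers":1},{"x":0.01,"y":-0.03,"z":0.2,"spin":0,"fingers":1},{"x":0.03,"y":-0.065,"z":0.2,"spin":0,"fingers":1},{"x":0.05,"y":-0.1,"z":0.2,"spin":0.02,"fingers":1},{"x":0.075,"y":-0.135,"z":0.2,"spin":0.02,"fingers":1},{"x":0.1,"y":-0.17,"z":0.2,"spin":0.02,"fingers":1},{"x":0.125,"y":-0.2,"z":0.2,"spin":0.02,"fingers":1},{"x":0.15,"y":-0.23,"z":0.2,"spin":0.02,"fingers":1},{"x":0.17,"y":-0.255,"z":0.2,"spin":0.02,"fingers":1},{"x":0.185,"y":-0.2745,"z":0.2,"spin":0.02,"fingers":1},{"x":0.185,"y":-0.2745,"z":0.18,"spin":0.02,"fingers":1},{"x":0.185,"y":-0.2745,"z":0.15,"spin":0.02,"fingers":1},{"x":0.185,"y":-0.2745,"z":0.13,"spin":0.02,"fingers":1},{"x":0.185,"y":-0.2745,"z":0.118,"spin":0.02,"fingers":1},{"x":0.185,"y":-0.2745,"z":0.113,"spin":0.02,"fingers":1},{"x":0.185,"y":-0.2745,"z":0.113,"spin":0.02,"fingers":1}])

```text
t: 30.2
position: [654.3, 100.6, 151.0]
tool_rot: [-3.142, -0.0, 0.022]
wrist_force: [-2.5, -0.5, 2.8]
opening: 50.9
grip_force: 43.4
```

Request:
apply_moves(deltas=[{"x":0,"y":0,"z":-0.002,"spin":0,"fingers":1},{"x":0,"y":0,"z":-0.002,"spin":0,"fingers":-0.5},{"x":0,"y":0,"z":-0.002,"spin":0,"fingers":-0.7},{"x":0,"y":0,"z":-0.002,"spin":0,"fingers":-0.8},{"x":0,"y":0,"z":-0.002,"spin":0,"fingers":-0.8},{"x":0,"y":0,"z":0.02,"spin":0,"fingers":-0.8},{"x":0,"y":0,"z":0.05,"spin":0,"fingers":-0.8},{"x":0,"y":0,"z":0.09,"spin":0,"fingers":-0.8},{"x":-0.02,"y":0,"z":0.13,"spin":0,"fingers":-1},{"x":-0.05,"y":-0.03,"z":0.16,"spin":0,"fingers":-1},{"x":-0.09,"y":-0.06,"z":0.18,"spin":0,"fingers":-1},{"x":-0.12,"y":-0.09,"z":0.18,"spin":0,"fingers":-1},{"x":-0.12,"y":-0.118,"z":0.18,"spin":0,"fingers":-1},{"x":-0.12,"y":-0.118,"z":0.18,"spin":0,"fingers":-1},{"x":-0.12,"y":-0.118,"z":0.18,"spin":0,"fingers":1},{"x":-0.12,"y":-0.118,"z":0.18,"spin":0,"fingers":1}])

```text
t: 31.8
position: [534.5, -16.5, 330.1]
tool_rot: [-3.141, 0.0, 0.023]
wrist_force: [0.5, 0.9, -0.4]
opening: 59.2
grip_force: 0.0
```

```bash
python3 f.py; python3 e.py; ls -t pics|head -2
```

```text
31.8 [534.5 -16.5 330.1] [-3.141  0.     0.023] 59.2070865259315
w318.png
place0 0.61 [ 53. 337.] [656.9 -67.2 117. ]
place0 0.59 [ 48. 223.] [658.9  36.5 117. ]
platform 0.9 [ 54. 282.] [654.8 -17.2 117. ]
platform 0.72 [214. 180.] [500.7  84.  117. ]
knob_top 0.95 [ 35. 282.] [658.2 -16.6 194. ]
lock 0.92 [ 56. 498.] [ 660.3 -212.5  125. ]
32.05 [534.3 -16.9 330.1] [-3.141  0.     0.023]
pin 0.91 [ 53. 152.] [667.2 140.4   0. ]
pin 0.88 [266.  11.] [374.9 380.    0. ]
pin 0.72 [ 54. 409.] [ 673.1 -173.7    0. ]
pin 0.7 [278.  97.] [359.2 248.7   0. ]
mask 0.75 [ 48. 428.] 5046 hsv [135.   5. 111.] xy [ 675.  -180.4] 92.53
mask 0.69 [285.  84.] 2002 hsv [ 10. 168.  84.] xy [364.6 246.7] 1.33
mask 0.62 [ 47. 134.] 4924 hsv [135.   5. 111.] xy [671.9 145.7] 84.27
glass 0.72 [465.8 114.    0. ]
glass 0.38 [672.3 -88.7   0. ]
glass 0.36 [ 405.7 -335.5    0. ]
w320.png
w318.png
```

View pics/w318.png

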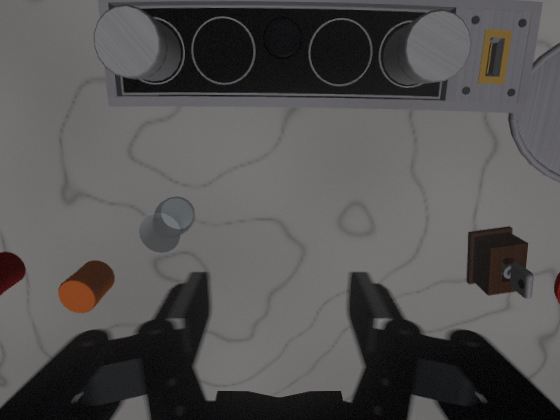

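Run:
```python
from h import *
S=snap("scene"); W=snap("wrist")
for z in(0,100,110,117): print(z,[(round(d["conf"],2),at_z(S,d["position"],z).round(1)) for d in imaging.pinpoint(S,"tin0")[:5]])
for p in(S,):
  d=imaging.pinpoint(p,"knob_top")[0]; e=imaging.pinpoint(W,"knob_top")[0]; print("knob",tri([(S,d["position"]),(W,e["position"])]).round(1),d["conf"],e["conf"])
```

```text
0 [(0.94, array([353.1, 243.1,   0. ])), (0.63, array([361.1, 389.6,   0. ])), (0.57, array([ 555. , -185.4,    0. ])), (0.55, array([545.7,  90.1,   0. ])), (0.5, array([664.2, -12.9,   0. ]))]
100 [(0.94, array([463.1, 240.2, 100. ])), (0.63, array([470.3, 372.2, 100. ])), (0.57, array([ 645., -146.,  100.])), (0.55, array([636.6, 102.3, 100. ])), (0.5, array([743.5,   9.5, 100. ]))]
110 [(0.94, array([474.1, 239.9, 110. ])), (0.63, array([481.2, 370.5, 110. ])), (0.57, array([ 654., -142.,  110.])), (0.55, array([645.7, 103.5, 110. ])), (0.5, array([751.4,  11.7, 110. ]))]
117 [(0.94, array([481.8, 239.7, 117. ])), (0.63, array([488.9, 369.3, 117. ])), (0.57, array([ 660.3, -139.3,  117. ])), (0.55, array([652.1, 104.4, 117. ])), (0.5, array([756.9,  13.3, 117. ]))]
knob [656.2 -16.6 202.9] 0.82 0.74
```

Both tins stand on the end rings (lids at (130,42) and (438,45)) and no silver tin is left on the counter. Next I press the knob.

Request:
apply_moves(deltas=[{"x":0.04,"y":0,"z":0,"spin":0,"fingers":1},{"x":0.08,"y":0,"z":0,"spin":0,"fingers":1},{"x":0.11,"y":0,"z":0,"spin":0,"fingers":1},{"x":0.122,"y":0,"z":0,"spin":0,"fingers":1},{"x":0.122,"y":0,"z":-0.04,"spin":0,"fingers":1},{"x":0.122,"y":0,"z":-0.08,"spin":0,"fingers":1},{"x":0.122,"y":0,"z":-0.105,"spin":0,"fingers":1},{"x":0.122,"y":0,"z":-0.12,"spin":0,"fingers":1},{"x":0.122,"y":0,"z":-0.128,"spin":0,"fingers":1},{"x":0.122,"y":0,"z":-0.136,"spin":0,"fingers":1},{"x":0.122,"y":0,"z":-0.143,"spin":0,"fingers":1},{"x":0.122,"y":0,"z":-0.15,"spin":0,"fingers":1},{"x":0.122,"y":0,"z":-0.155,"spin":0,"fingers":1},{"x":0.122,"y":0,"z":-0.155,"spin":0,"fingers":1}], force=40)

```text
t: 34.05
position: [656.2, -17.4, 175.6]
tool_rot: [-3.141, -0.0, 0.022]
wrist_force: [-4.1, 0.6, 5.0]
opening: 0.1
grip_force: 2.5
```

Request:
apply_moves(deltas=[{"x":0,"y":0,"z":-0.005,"spin":0,"fingers":1},{"x":0,"y":0,"z":-0.01,"spin":0,"fingers":1},{"x":0,"y":0,"z":-0.014,"spin":0,"fingers":1},{"x":0,"y":0,"z":-0.018,"spin":0,"fingers":1},{"x":0,"y":0,"z":-0.022,"spin":0,"fingers":1},{"x":0,"y":0,"z":-0.026,"spin":0,"fingers":1},{"x":0,"y":0,"z":-0.03,"spin":0,"fingers":1},{"x":0,"y":0,"z":-0.033,"spin":0,"fingers":1},{"x":0,"y":0,"z":-0.036,"spin":0,"fingers":1},{"x":0,"y":0,"z":-0.036,"spin":0,"fingers":1},{"x":0,"y":0,"z":-0.036,"spin":0,"fingers":1}])

```text
t: 35.15
position: [656.6, -17.4, 140.4]
tool_rot: [-3.141, -0.001, 0.022]
wrist_force: [-4.5, 0.7, 9.4]
opening: 0.0
grip_force: 4.8
```

Request:
apply_moves(deltas=[{"x":0,"y":0,"z":-0.0015,"spin":0,"fingers":1},{"x":0,"y":0,"z":-0.003,"spin":0,"fingers":1},{"x":0,"y":0,"z":-0.003,"spin":0,"fingers":1}])

```text
t: 35.45
position: [656.7, -17.4, 138.9]
tool_rot: [-3.141, -0.002, 0.022]
wrist_force: [-13.3, 2.1, 33.0]
opening: 0.2
grip_force: 15.9
```

The bottom stop is reached (33 N). Rising slowly, then looking.

Request:
apply_moves(deltas=[{"x":0,"y":0,"z":0.003,"spin":0,"fingers":1},{"x":0,"y":0,"z":0.006,"spin":0,"fingers":1},{"x":0,"y":0,"z":0.01,"spin":0,"fingers":1},{"x":0,"y":0,"z":0.02,"spin":0,"fingers":1},{"x":0,"y":0,"z":0.06,"spin":0,"fingers":1},{"x":0,"y":0,"z":0.1,"spin":0,"fingers":1},{"x":-0.04,"y":0,"z":0.14,"spin":0,"fingers":1},{"x":-0.08,"y":0,"z":0.16,"spin":0,"fingers":1},{"x":-0.12,"y":0,"z":0.18,"spin":0,"fingers":1},{"x":-0.15,"y":0,"z":0.18,"spin":0,"fingers":1},{"x":-0.15,"y":0,"z":0.18,"spin":0,"fingers":1},{"x":-0.15,"y":0,"z":0.18,"spin":0,"fingers":1}])

```text
t: 36.65
position: [506.5, -17.3, 317.2]
tool_rot: [-3.141, -0.002, 0.022]
wrist_force: [0.4, -0.0, -0.4]
opening: -0.2
grip_force: 0.0
```

Run:
```python
from h import *
S=snap("scene"); W=snap("wrist"); cv2.imwrite("pics/s3c.png",cv2.resize(S["image"][130:330,90:490,::-1],(800,400),interpolation=cv2.INTER_CUBIC))
d=imaging.pinpoint(S,"knob_top")[0]; print("knob",at_z(S,d["position"],137).round(),W["st"]["position"])
print([(round(d["conf"],2),at_z(S,d["position"],60).round(1)) for d in imaging.pinpoint(S,"tin0")[:5]])
for q,z in(("key",50),("rest",50)): print(q,[(round(d["conf"],2),at_z(S,d["position"],z).round(1)) for d in imaging.pinpoint(S,q)[:1]])
```

```text
knob [659. -15. 137.] [506.86443778 -17.33781689 316.73020622]
[(0.94, array([427.4, 246.6,  60. ])), (0.74, array([444.7, 375.7,  60. ])), (0.7, array([ 647.4, -130. ,   60. ])), (0.58, array([651.7, 100.2,  60. ]))]
key [(0.44, array([ 400. , -328.9,   50. ]))]
rest [(0.96, array([ 434.7, -306.5,   50. ]))]
```

View pics/s3c.png

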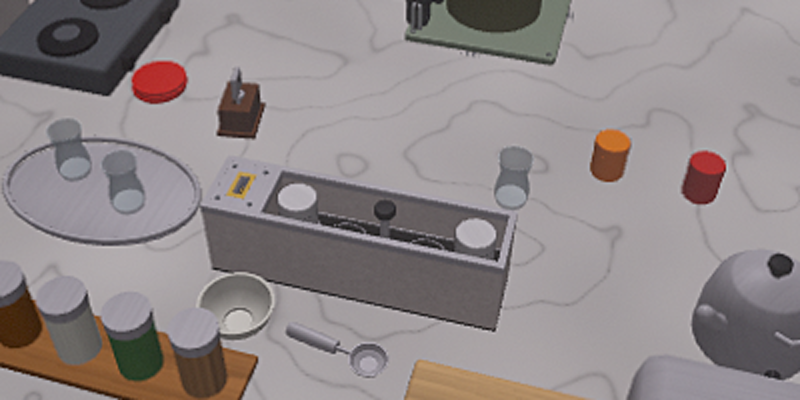

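The lift is held down with both tins upright in it (lids at (297,197) and (475,236)). The key is in its rest at (238,95), the keyhole is at home, and the bystanders haven't moved. Handing in.

```bash
python3 -c "
from rig import env
print(env.job_done())"
```

```text
the job is handed in; nothing more can be done
None
```

I handed the job in at about 37 s: the final picture shows both silver tins upright in the lift, held down by its catch, with the key home in its rest, the lock at home and the bystanders undisturbed; the hand-in call gave no verdict.

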